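Brush out the nozzle cup, then flip the catch and hold the purge lever

TASK

Take the long brush out of its holder and scrub the open metal cup on the purge station with it: down to the bottom of the cup, up to its mouth, and down to the bottom once more; then put the brush back in its holder, bristles down, and let go of it. After that flip the safety catch over to the right, clear of the lever it blocks, then pull the lever all the way towards the robot side and finish while still holding it there with the gripper. Leave the two clay gas cups, the bush and the pressure regulator where they are.

Things in the scene. Friction and masses are not known exactly. Their poses are not given: they have to be found in the camera images.
- station: Purge station, fixed on a flat steel stand (top 98 mm above the bench): grey plate 110 x 230 x 8 mm, x -55..55, y -100..130 mm, with an open aluminium cup (left), T lever (middle), catch (right). Origin: on the stand's top under the lever's hinge. Own z up, own x away from the robot side (the lever is pulled to own -x), own y left; turned at most 0.25 rad from the robot's axes.
- cup_floor (a point): Centre of the inner floor of the station's cup, 111 mm above the bench, at station x 0, y +97 mm. The cup is a plain upright cylinder, fixed to the plate: bore 48 mm, outer diameter 58 mm, inner depth 55 mm, rim 166 mm above the bench.
- lever (a joint): Angle of the lever (rad): 0 at rest, leaning 0.35 rad away from the robot side; grows as it is pulled to the robot side; stop at 0.9 (leaning 0.55 rad to the robot side). A spring drives it back to 0 (1.5 N at the bar at rest, 6 N fully pulled), so it must be held. With the catch on it is blocked within 0.16.
- lever_hinge (a point): The lever's hinge axis, 136 mm above the bench; the axis runs along the station's y.
- lever_bar (a point): Centre of the black T bar on top of the steel lever: a round bar 16 mm in diameter and 62 mm long, lying along the station's y, 118 mm from the hinge axis; about 247 mm above the bench at rest. It swings on a circle about lever_hinge. Free all round except for the 12 mm shank below its middle.
- catch (a joint): Angle of the safety catch (rad): 0 = on, leaning 45 degrees to station left (+y), its arm crossing in front of the lever's shank; grows as it flips up and over to the right (-y); stop at 1.6 = off. It turns freely and falls by its own weight to whichever side it leans; upright at 0.79.
- catch_hinge (a point): The catch's hinge axis, 152 mm above the bench and 45 mm to the right of the lever (station y -45 mm); the axis runs along the station's x.
- catch_peg (a point): Point on the axis of the catch's finger peg: a level round steel peg, 12 mm in diameter, jutting from the dark steel catch arm to the robot side (station -x), 68 mm from the hinge axis; the point is 18 mm before its free end and 30 mm in front of the arm's front face; 200 mm above the bench with the catch on. It moves with the catch.
- holder: Brush holder, fixed on the same stand (top 98 mm above the bench) to the left of the station: an open steel tube standing on a round foot of 72 mm diameter, 65 mm high in all; bore 34 mm, outer diameter 42 mm. Origin: centre of its underside.
- holder_floor (a point): Centre of the holder's inner floor, 14 mm above the stand's top (112 mm above the bench); the bore is 51 mm deep.
- brush: Tube brush, 160 mm long, about 60 g, standing upright and loose in the holder, bristles down. Origin at the centre of the flat bristle end; own z runs up towards the handle: dark bristle cylinder (rigid) of 24 mm diameter from 0 to 62 mm, thin wire stem, round pale wooden handle of 18 mm diameter from 84 to 160 mm.
- gas_cup_1: Clay-coloured gas cup, 21 mm in diameter, 44 mm tall, standing upright and loose on the station's base plate; leave it alone. Origin: centre of its underside.
- gas_cup_2: A second such gas cup on the base plate; leave it alone. Origin: centre of its underside.
- bush: Steel bush, 35 mm in diameter, 36 mm tall, loose on the stand's front edge; leave it alone. Origin: centre of its underside.
- regulator: Brass pressure regulator with gauge, 62 x 88 x 103 mm, loose on the stand at the back; leave it alone. Origin: centre of its underside.
There are look-alikes about, which are no part of the job. What is shaped like the brush but green is not meant.

How it is judged:
By the outcome, as a careful person would: the job done as asked, in the order asked, and still so for the second after the job is handed in, while the arm keeps its last pose, push and grip.
It also fails if it takes over 64 s, if anything falls off the work surface, if the arm or the gripper's body presses on something with over 40 N, if the wrist force passes 120 N, or if a joint passes its speed limit or range.

ROBOT

A 6-joint arm with a two-finger parallel gripper is mounted at the origin on the work surface; the furniture and walls round the work are solid. World frame = base frame: x ahead of the robot, y to its left, z up, the work surface at z = 0. Lengths are in mm, angles in degrees, forces in N, time in s.
With the tool pointing down it reaches from about 300 to 850 mm from the base axis. Payload 4.2 kg.
Tool frame: the origin (TCP) lies on the centre line of the jaws, within the pads' length; the fingertips stand 14 mm ahead of it and the grasp point (between the pads) lies 5 mm behind it; z points along the fingers, y is the line along which they close (so a half turn about z gives the same grasp; the last joint's range is limited). The gripper opens to 91 mm and grips with 3 to 60 N. Pads are 32 mm wide; open, the fingers measure 118 mm over their backs; the gripper's body (76 mm by 178 mm) begins 60 mm behind the grasp point.
Start: joints at [-75.401, 18.312, 89.639, -0, 72.044, -1.146], TCP at [156.031, -553.44, 227.976] pointing down, gripper open.
Joint ranges: [-177.97, 177.97], [-48.28, 115.42], [12.27, 149.76], [-77.06, 257.06], [2.81, 150.46], [-146.56, 146.56]. Speed limits (degrees/s): [147.25, 147.25, 180, 180, 180, 180].

INTERFACE

Orientations are given as [roll, pitch, yaw] about the fixed x, y, z axes, in that order (R = Rz(yaw) Ry(pitch) Rx(roll)).
In Python, from workcell import env gives the robot as it stands.
- The arm moves only by the tool arm_command, never from a script. Its argument "motion" is a list of rows, each an object with "offset": the shift along the tool's x, y, z in m, a list of three; "spin": the turn about the tool's z in rad. In form: [{"offset": [tx, ty, tz], "spin": spin}, ...]. A call has 1 to 5 rows; each row shifts and turns the commanded pose from where the row before left it, along the tool's axes as they then stand; what a row does not reach is not made up. A row lasts 1/8 s, in which the tool goes at most 62.5 mm and 10.7 degrees, less where a joint would pass 70% of its speed; a pose out of reach is approached as far as the arm can. A call with a gripper value outside its range is refused whole. "jaw" is the finger opening in m, from 0 to 0.0912, set as the call begins (left out, the last holds). The fingers move at their own pace and stop on an object; "newtons" is the grip in N (left out, the last holds). Time passes only in rows, so rows that do not move let the fingers close. It gives the time, the measured TCP pose, the force, the opening and the grip force at its end, in the units of the state.
- env.state(): the state, without advancing time (a new reading comes with each control period).
- env.grab_frame(name): name is "scene" or "side" or "wrist"; returns (picture, depth): 384x512x3 uint8, blue, green, red; 384x512 float32, mm along the optical axis (not along the pixel's ray), 0 where there is no reading.
- env.camera_model(name): a dict with "fx", "fy", "cx", "cy" (pixels), "eye" and "rotation" of the camera in the world; the wrist camera has in their place "hand_eye" (4x4, takes a point from camera to tool coordinates, whose origin is the TCP and whose axes are the flange's). Camera axes: x right, y down, z forward; pixel columns grow to the right and rows downward; lengths in mm; the calibration is good to about 2 mm. A picture is of the moment at which its call begins: read the wrist's pose just before it. camera_model takes no time and is no camera call.
- env.job_done(): hands the job in; it is judged then, once.
Trained networks look in the newest picture that a camera, given by its name, has taken for a name from the list of things; names that differ only in an ending like _2 or _b are one class to them, and where a whole thing is asked for, a point or a joint stands for the part that bears it (a point fixed in the world has none). Each returns a list of dicts, best first, with "score" (0 to 1); they miss things now and then, are a little off and sometimes report something else, mostly with a low value. They report only what shows in the picture. A call takes as long as a camera call. They do not tell look-alikes from the thing itself.
- env.boxes_of(camera, target): "bbox" ([left, top, right, bottom] in pixels, round what is visible of it).
- env.pinpoint(camera, target): "location" ([column, row] in pixels: a listed point, or the origin of a listed thing).
The state is a dict: "time_s": time; "qpos": joint angles; "qvel": joint speeds; "effort": joint torques, N m; "ee_pos": TCP position; "ee_rot": TCP orientation; "force": force on the tool from outside, world axes, zero at the start; "torque": the same for the moment, N m; "gripper_width": finger opening in mm; "gripper_force": force on a finger pad.
Only numpy, scipy, OpenCV 4.12 (cv2) and the standard library are available. Lean on these libraries where they do the work, as an engineer would, in place of code of your own. Each camera call takes 0.05 s, during which the arm holds its last target. There are 200 camera calls.

## Working session

There is one attempt and no reset: what is moved stays moved. The work goes in short steps, Python scripts to look and compute and a tool call to move; the robot and the scene stay as the last step left them, time stands still between calls to the robot, and variables do not carry over. Pictures are saved under pics/ and viewed, at most 10 in all, crops included, and the job is handed in when it is done.

Besides the shell and the picture viewer there is one more tool, called after "Emit:" in YAML: its name, and indented under it one key for each argument. arm_command: Moves the arm, as the interface text tells. Its arguments: {"type":"object","properties":{"motion":{"type":"array"},"jaw":{"type":"number"},"newtons":{"type":"number"}},"required":["motion"]}

```bash
ls; mkdir -p pics
cat > h.py <<'E'
import numpy as np, cv2
from scipy.spatial.transform import Rotation as R
from workcell import env
def pose():
    s=env.state(); return np.array(s['ee_pos'],float), R.from_euler('xyz',s['ee_rot'],degrees=True).as_matrix(), s
def cam(name):
    m=env.camera_model(name)
    if 'eye' in m: return m,np.array(m['rotation'],float).reshape(3,3),np.array(m['eye'],float)
    p,Rm,_=pose(); H=np.array(m['hand_eye'],float); return m,Rm@H[:3,:3],p+Rm@H[:3,3]
def ray(c,u,v):
    m,Rc,e=c; return Rc@np.array([(u-m['cx'])/m['fx'],(v-m['cy'])/m['fy'],1.]),e
def atz(c,u,v,z):
    d,e=ray(c,u,v); return e+d*(z-e[2])/d[2]
def atd(c,u,v,depth):
    d,e=ray(c,u,v); return e+d*depth
def proj(c,P):
    m,Rc,e=c; q=Rc.T@(np.asarray(P,float)-e); return m['fx']*q[0]/q[2]+m['cx'],m['fy']*q[1]/q[2]+m['cy']
E
python3 - <<'E'
from h import *
np.set_printoptions(precision=1,suppress=True)
s=env.state();print(s)
Z={'cup_floor':111,'lever_hinge':136,'lever_bar':247,'catch_hinge':152,'catch_peg':200,'holder_floor':112,'holder':98,'brush':112,'station':98,'gas_cup_1':106,'bush':98,'regulator':98}
for n in ('scene','side'):
    c=cam(n);I,D=env.grab_frame(n);cv2.imwrite(f'pics/{n}0.png',I);print(n,c[2],c[1][:,2])
    np.save(f'pics/{n}D.npy',D)
    for t,z in Z.items():
        for o in env.pinpoint(n,t)[:3]:
            u,v=o['location'];print(t,round(o['score'],2),np.round([u,v]),atz(c,u,v,z))
E
```

```text
pics
{'time_s': 0.0, 'qpos': array([-75.4,  18.4,  89.7,   0. ,  72. ,  -1.1]), 'qvel': array([ 0.1,  0. , -0. ,  0.1, -0.1, -0.1]), 'effort': array([ -0. , -41.2, -23.2,   0.1,   0. ,  -0. ]), 'ee_pos': array([ 155.9, -553. ,  227.1]), 'ee_rot': array([-179.9,   -0. ,   15.7]), 'force': array([-0.5, -0.6, -0.3]), 'torque': array([-0., -0.,  0.]), 'gripper_force': 0.0, 'gripper_width': 91.14064000409523}Traceback (most recent call last):
  File "<stdin>", line 6, in <module>
  File "h.py", line 8, in cam
    if 'eye' in m: return m,np.array(m['rotation'],float).reshape(3,3),np.array(m['eye'],float)
                            ~~~~~~~~~~~~~~~~~~~~~~~~~~~~~~~~~~~~~^^^^^
ValueError: cannot reshape array of size 3 into shape (3,3)
```

```bash
sed -i "s/np.array(m\['rotation'\],float).reshape(3,3)/R.from_euler('xyz',m['rotation'],degrees=True).as_matrix()/" h.py
python3 - <<'E'
from h import *
np.set_printoptions(precision=1,suppress=True)
print(env.camera_model('scene'),env.camera_model('wrist'))
Z={'cup_floor':111,'lever_hinge':136,'lever_bar':247,'catch_hinge':152,'catch_peg':200,'holder_floor':112,'holder':98,'brush':112,'station':98,'gas_cup_1':106,'bush':98,'regulator':98}
for n in ('scene','side'):
    c=cam(n);I,D=env.grab_frame(n);cv2.imwrite(f'pics/{n}0.png',I);print(n,c[2],c[1][:,2])
    np.save(f'pics/{n}D.npy',D)
    for t,z in Z.items():
        for o in env.pinpoint(n,t)[:3]:
            u,v=o['location'];print(t,round(o['score'],2),np.round([u,v]),atz(c,u,v,z))
E
```

```text
{'fx': 455.6203958147493, 'fy': 455.6203958147493, 'cx': 258.41615470440047, 'cy': 190.57875104876075, 'eye': array([ 70.3, 378.2, 922.9]), 'rotation': array([-139.8,    0.8, -143.1])} {'fx': 264.7220344939632, 'fy': 264.7220344939632, 'cx': 256.7887076769382, 'cy': 193.91129906083293, 'hand_eye': array([[  -0. ,   -1. ,   -0.3,   70. ],
       [   1. ,   -0. ,    0. ,    0.2],
       [  -0. ,   -0.3,    1. , -157.2],
       [   0. ,    0. ,    0. ,    1. ]])}
scene [ 70.3 378.2 922.9] [ 0.4 -0.5 -0.8]
cup_floor 0.82 [237. 210.] [495.6 -88.8 111. ]
lever_hinge 0.72 [262. 177.] [ 497.4 -185.7  136. ]
lever_bar 0.79 [244. 130.] [ 550.6 -193.   247. ]
catch_hinge 0.82 [268. 156.] [ 516.6 -237.5  152. ]
catch_peg 0.73 [267. 158.] [ 486.6 -190.4  200. ]
holder_floor 0.6 [189. 253.] [506.3  59.3 112. ]
holder 0.84 [189. 256.] [508.6  58.6  98. ]
brush 0.81 [189. 250.] [509.9  54.5 112. ]
brush 0.74 [186. 254.] [508.4  65.7 112. ]
brush 0.69 [377. 241.] [ 204.2 -199.2  112. ]
station 0.86 [256. 185.] [ 512.9 -183.1   98. ]
gas_cup_1 0.45 [267. 157.] [ 541.7 -268.3  106. ]
gas_cup_1 0.39 [23
[... 249 characters left out ...]
 -322.6   98. ]
side [ -93.  -927.7  604.2] [ 0.5  0.8 -0.4]
cup_floor 0.58 [264. 211.] [ 483.6 -103.6  111. ]
lever_hinge 0.91 [289. 213.] [ 501.8 -194.9  136. ]
lever_hinge 0.54 [265. 212.] [ 452.9 -152.5  136. ]
lever_bar 0.61 [303. 169.] [ 551.7 -184.8  247. ]
catch_hinge 0.74 [300. 210.] [ 515.6 -222.9  152. ]
catch_peg 0.78 [280. 192.] [ 477.3 -187.5  200. ]
brush 0.72 [217. 313.] [ 167.4 -403.   112. ]
brush 0.3 [304. 210.] [ 577.1 -165.3  112. ]
station 0.74 [288. 223.] [ 509.7 -181.4   98. ]
gas_cup_1 0.63 [322. 231.] [ 544.6 -276.   106. ]
gas_cup_1 0.44 [287. 215.] [ 527.8 -151.5  106. ]
bush 0.54 [275. 247.] [ 406.  -260.2   98. ]
regulator 0.66 [380. 226.] [ 695.5 -336.2   98. ]
```

View pics/scene0.png

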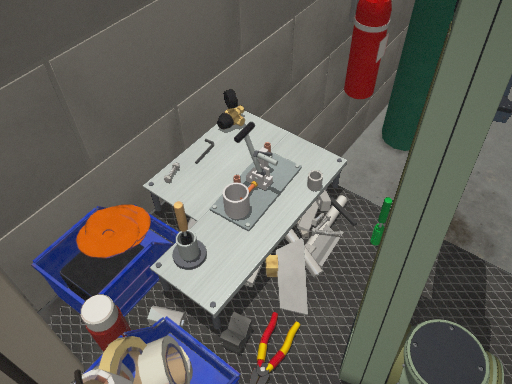

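View pics/side0.png

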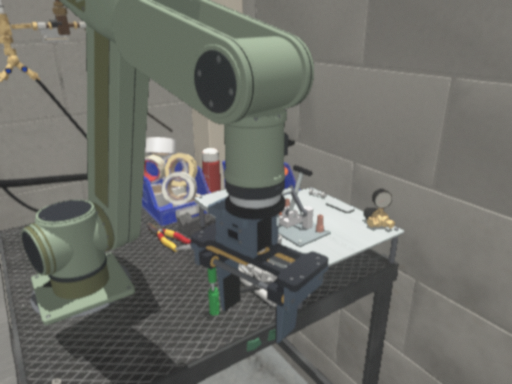

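Scene picture: the wooden-handled brush stands at (182,215) in the holder at (189,250). The cup is at (237,200), the lever bar at (244,130), the catch near (267,157) and the gas cups at (267,148) and (252,185). The only brush look-alike is the green one at (383,222), also at (214,290) in the side picture, so I choose the wooden one. I'm setting out now and will check it with a close wrist look.

Emit:
arm_command:
  motion:
    - {"offset": [0, 0, -0.058], "spin": 0}
    - {"offset": [0, 0, -0.058], "spin": 0}
    - {"offset": [0, 0, -0.058], "spin": 0}
    - {"offset": [0.04, -0.0366, 0], "spin": 0}
    - {"offset": [0.04, -0.0366, 0], "spin": 0}

```text
time_s: 1.92
ee_pos: [213.7, -460.7, 402.6]
ee_rot: [179.9, -0.0, 15.7]
force: [0.3, -0.4, 0.3]
gripper_width: 91.4
gripper_force: 0.0
```

Emit:
arm_command:
  motion:
    - {"offset": [0.04, -0.0366, 0], "spin": 0}
    - {"offset": [0.04, -0.0366, 0], "spin": 0}
    - {"offset": [0.04, -0.0366, 0], "spin": 0}
    - {"offset": [0.04, -0.0366, 0], "spin": 0}
    - {"offset": [0.04, -0.0366, 0], "spin": 0}

```text
time_s: 2.55
ee_pos: [356.6, -229.3, 402.2]
ee_rot: [180.0, -0.0, 15.7]
force: [1.0, -0.5, 0.1]
gripper_width: 91.5
gripper_force: 0.0
```

Emit:
arm_command:
  motion:
    - {"offset": [0.04, -0.0366, 0], "spin": 0}
    - {"offset": [0.04, -0.0366, 0], "spin": 0}
    - {"offset": [0.04, -0.0366, 0], "spin": 0}
    - {"offset": [0.04, -0.0366, 0], "spin": 0}
    - {"offset": [0.04, -0.0366, 0], "spin": 0}

```text
time_s: 3.18
ee_pos: [499.5, 1.2, 402.1]
ee_rot: [180.0, -0.0, 15.8]
force: [0.1, -0.7, 0.5]
gripper_width: 91.2
gripper_force: 0.0
```

Emit:
arm_command:
  motion:
    - {"offset": [0, 0, 0], "spin": -0.18}
    - {"offset": [0, 0, 0], "spin": -0.18}
    - {"offset": [0, 0, 0], "spin": -0.18}
    - {"offset": [0, 0, 0], "spin": -0.18}

```text
time_s: 3.68
ee_pos: [498.8, -0.4, 401.9]
ee_rot: [180.0, 0.0, 57.4]
force: [0.4, -0.3, 0.1]
gripper_width: 91.0
gripper_force: 0.0
```

Emit:
arm_command:
  motion:
    - {"offset": [0, 0, 0], "spin": -0.18}
    - {"offset": [0, 0, 0], "spin": -0.18}
    - {"offset": [0, 0, 0], "spin": -0.18}
    - {"offset": [0, 0, 0], "spin": -0.176}
    - {"offset": [0, 0, 0], "spin": 0}

```text
time_s: 4.3
ee_pos: [498.8, -0.5, 402.0]
ee_rot: [180.0, 0.0, 97.9]
force: [0.2, -0.5, -0.3]
gripper_width: 91.4
gripper_force: 0.0
```

```bash
cat > look.py <<'E'
from h import *
import sys
np.set_printoptions(precision=1,suppress=True)
Z={'cup_floor':111,'lever_hinge':136,'lever_bar':247,'catch_hinge':152,'catch_peg':200,'holder_floor':112,'holder':98,'brush':112,'station':98}
for a in sys.argv[2:]:
    k,v=a.split('='); Z={} if k=='x' else {**Z,k:float(v)}
c=cam('wrist');I,D=env.grab_frame('wrist');cv2.imwrite(f'pics/{sys.argv[1]}.png',I);np.save(f'pics/{sys.argv[1]}.npy',D)
p,_,s=pose();print(s['time_s'],p,s['ee_rot'],s['force'],s['gripper_width'])
for t,z in Z.items():
    for o in env.pinpoint('wrist',t)[:2]:
        u,v=o['location'];print(t,round(o['score'],2),np.round([u,v]),atz(c,u,v,z))
E
python3 look.py w1
```

```text
4.35 [498.8  -0.4 401.9] [180.    0.   97.8] [-0.  -0.2 -0.5] 91.12842615489615
cup_floor 0.69 [253. 221.] [505.7 -96.2 111. ]
lever_hinge 0.91 [244. 273.] [ 501.5 -187.1  136. ]
catch_hinge 0.93 [248. 303.] [ 516.1 -235.7  152. ]
catch_peg 0.7 [227. 295.] [ 478.6 -191.2  200. ]
catch_peg 0.18 [244. 273.] [ 499.1 -149.3  200. ]
holder_floor 0.73 [265. 134.] [503.8  57.3 112. ]
holder 0.63 [268. 134.] [509.9  57.2  98. ]
holder 0.38 [190. 291.] [ 401.  -265.1   98. ]
brush 0.18 [249. 303.] [ 519.1 -265.4  112. ]
station 0.59 [247. 262.] [ 504.8 -185.5   98. ]
station 0.52 [246. 275.] [ 507.2 -215.1   98. ]
```

View pics/w1.png

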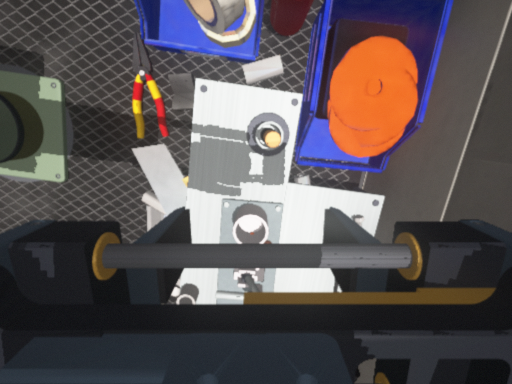

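Wrist picture: the wooden handle end is at about (272,140), inside the holder ring at (267,133). The cup mouth is at (249,228).

```bash
cat > m.py <<'E'
from h import *
import sys
np.set_printoptions(precision=1,suppress=True)
def cloud(f):
    D=np.load(f'pics/{f}.npy');I=cv2.imread(f'pics/{f}.png');c=cam('wrist');m=c[0]
    v,u=np.mgrid[:384,:512];d=np.stack([(u-m['cx'])/m['fx'],(v-m['cy'])/m['fy'],np.ones(D.shape)],-1)
    P=(d*D[...,None])@c[1].T+c[2]; P[D<=0]=np.nan; return P,I
E
python3 - <<'E'
from m import *
P,I=cloud('w1')
h=cv2.cvtColor(I,cv2.COLOR_BGR2HSV)
wood=(h[...,0]>8)&(h[...,0]<25)&(h[...,1]>90)
w=np.zeros_like(wood);w[115:165,250:300]=1
X=P[w&wood];X=X[~np.isnan(X[:,0])];
for a in range(190,285,10):
    q=X[(X[:,2]>a)&(X[:,2]<=a+10)]
    if len(q):print('wood',a,len(q),q.min(0),q.max(0))
from scipy.optimize import least_squares
def circ(q):
    r=least_squares(lambda p:np.hypot(q[:,0]-p[0],q[:,1]-p[1])-p[2],[*q[:,:2].mean(0),25],loss='soft_l1',f_scale=2);return r.x
def ring(name,u0,u1,v0,v1,za,zb):
    q=P[v0:v1,u0:u1].reshape(-1,3);q=q[(q[:,2]>za)&(q[:,2]<zb)];print(name,len(q),q.min(0),q.max(0),circ(q))
ring('holder',235,300,105,170,157,170)
ring('cup',220,280,190,245,160,172)
print('gauge of z: stand',np.nanmedian(P[100:125,200:240,2]),np.nanmedian(P[180:195,220:280,2]))
E
```

```text
wood 240 1 [501.4  64.3 244.3] [501.4  64.3 244.3]
wood 250 1 [502.   64.6 257.1] [502.   64.6 257.1]
wood 260 16 [498.2  49.4 260.3] [511.3  65.1 270. ]
wood 270 88 [499.   49.8 270.1] [515.   65.7 273.8]
holder 248 [487.6  37.2 157.6] [528.4  78.  170. ] [508.7  57.2  18.5]
cup 287 [ 472.1 -116.1  160. ] [528.7 -65.  168.1] [500.5 -92.4  26. ]
gauge of z: stand 98.2354673856455 98.25816392009335
```

Emit:
arm_command:
  motion:
    - {"offset": [0.0283, 0.008, 0], "spin": 0}
    - {"offset": [0.0282, 0.008, 0], "spin": 0}
    - {"offset": [0, 0, 0.055], "spin": 0}
    - {"offset": [0, 0, 0.05], "spin": 0}
    - {"offset": [0, 0, 0.04], "spin": 0}
  jaw: 0.06

```text
time_s: 5.42
ee_pos: [506.2, 57.8, 255.0]
ee_rot: [-179.9, 0.0, 98.0]
force: [0.4, 1.1, -0.3]
gripper_width: 60.3
gripper_force: 0.0
```

Emit:
arm_command:
  motion:
    - {"offset": [0, 0, 0.022], "spin": 0}
    - {"offset": [0, 0, 0], "spin": 0}

```text
time_s: 5.68
ee_pos: [505.8, 57.6, 233.4]
ee_rot: [-179.8, -0.0, 98.0]
force: [0.6, 0.6, 0.4]
gripper_width: 59.8
gripper_force: 0.0
```

```bash
python3 look.py w2 x=0; python3 -c "
import cv2;I=cv2.imread('pics/w2.png');cv2.imwrite('pics/w2b.png',I[60:320,120:400])"
```

```text
5.725 [506.8  57.7 234.9] [-180.    0.   98.] [ 0.9  0.5 -0.8] 59.9097859269535
```

View pics/w2b.png

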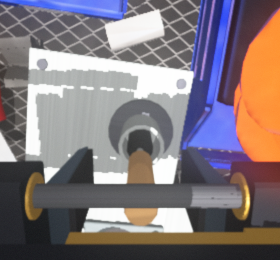

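The close crop shows the wooden handle between the open fingers and the dark bristles in the holder at crop (140,140). This is the right brush, so I grip and lift.

Emit:
arm_command:
  motion:
    - {"offset": [0, 0, 0], "spin": 0}
    - {"offset": [0, 0, 0], "spin": 0}
    - {"offset": [0, 0, 0], "spin": 0}
    - {"offset": [0, 0, 0], "spin": 0}
    - {"offset": [0, 0, 0], "spin": 0}
  jaw: 0
  newtons: 25

```text
time_s: 6.35
ee_pos: [506.8, 57.7, 235.0]
ee_rot: [180.0, 0.0, 98.0]
force: [-0.6, 0.1, 0.7]
gripper_width: 18.0
gripper_force: 25.0
```

Emit:
arm_command:
  motion:
    - {"offset": [0, 0, -0.02], "spin": 0}
    - {"offset": [0, 0, -0.035], "spin": 0}
    - {"offset": [0, 0, -0.045], "spin": 0}
    - {"offset": [0, 0, -0.02], "spin": 0}
    - {"offset": [0, 0, 0], "spin": 0}

```text
time_s: 6.98
ee_pos: [507.4, 57.8, 356.2]
ee_rot: [179.8, 0.0, 98.0]
force: [0.3, -0.2, -0.4]
gripper_width: 17.5
gripper_force: 25.0
```

```bash
python3 look.py w3 x=0
python3 - <<'E'
import cv2;from h import *
c=cam('scene');I,D=env.grab_frame('scene');np.save('pics/s3.npy',D);cv2.imwrite('pics/s3.png',I)
S=cam('side');J,_=env.grab_frame('side');
W=cv2.imread('pics/w3.png')
a=cv2.resize(I[80:280,120:290],(510,600));b=cv2.resize(W[60:330,130:390],(289,300));d=cv2.resize(J[110:270,180:334],(289,300))
cv2.imwrite('pics/s3v.png',np.hstack([a,np.vstack([b,d])]))
E
```

```text
7.025 [506.7  57.7 354.7] [180.   0.  98.] [-0.9  0.2 -0.2] 17.502780088435948
```

View pics/s3v.png

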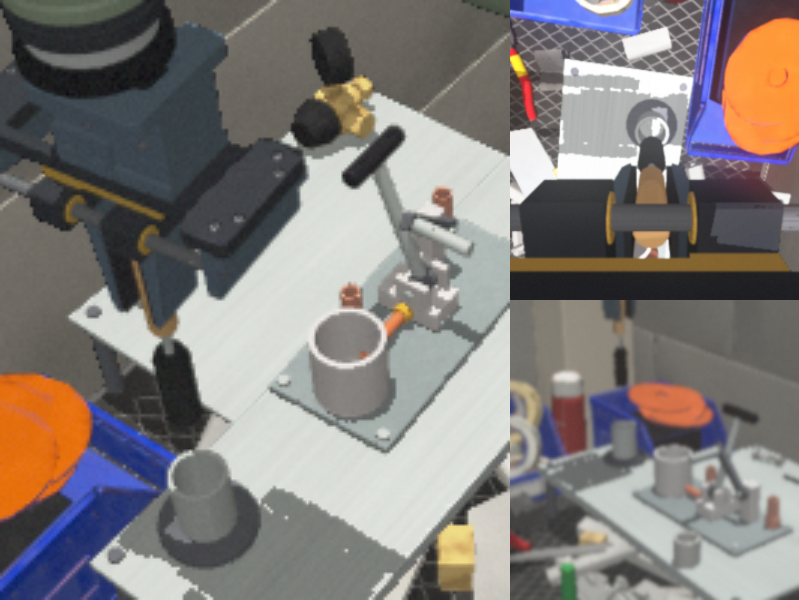

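The brush hangs in the fingers with bristles down, and the cup mouth is open at about crop (348,335). Next I measure the bristle tilt and the cup centre from this view.

Run:
```python
from h import *
from scipy.optimize import least_squares
np.set_printoptions(precision=1,suppress=True)
def cl(n,D,I):
    c=cam(n);m=c[0];v,u=np.mgrid[:384,:512];d=np.stack([(u-m['cx'])/m['fx'],(v-m['cy'])/m['fy'],np.ones(D.shape)],-1)
    P=(d*D[...,None])@c[1].T+c[2];P[D<=0]=np.nan;return P
def circ(q,r0=None):
    f=lambda p:np.hypot(q[:,0]-p[0],q[:,1]-p[1])-(p[2] if r0 is None else r0)
    return least_squares(f,[*q[:,:2].mean(0),25],loss='soft_l1',f_scale=2).x
for n,f in (('scene','s3'),('wrist','w3')):
    I=cv2.imread(f'pics/{f}.png');D=np.load(f'pics/{f}.npy');P=cl(n,D,I);Q=P.reshape(-1,3);g=I.reshape(-1,3).max(1)
    k=(abs(Q[:,0]-507)<45)&(abs(Q[:,1]-58)<45)
    for a in range(225,330,10):
        q=Q[k&(Q[:,2]>a)&(Q[:,2]<=a+10)]
        if len(q)>3:print(n,a,len(q),np.median(q,0),q.min(0)[:2],q.max(0)[:2], circ(q,12 if a<290 else 9)[:2])
    k=(abs(Q[:,0]-500)<45)&(abs(Q[:,1]+92)<45)&(Q[:,2]>160)&(Q[:,2]<170);q=Q[k];
    if len(q)>9:print('cup',len(q),q.min(0),q.max(0),circ(q))
```

```text
scene 225 19 [500.2  63.5 232.4] [496.   48.2] [515.4  67.1] [508.6  55.2]
scene 235 39 [498.4  62.9 239.2] [495.5  48.5] [512.7  67.9] [508.4  55.6]
scene 245 44 [499.1  63.7 249.4] [495.4  46.8] [513.9  68.5] [508.5  55.8]
scene 255 44 [499.1  62.8 260.3] [495.4  46.5] [515.4  69. ] [508.4  55.7]
scene 265 45 [498.9  62.8 271.2] [495.6  48.5] [512.2  68.4] [508.6  55.5]
scene 275 45 [499.1  62.8 281.2] [495.2  49.5] [514.4  68.9] [508.5  55.5]
scene 285 88 [503.5  59.5 292.1] [494.3  46.3] [516.4  67.7] [509.7  53.6]
scene 295 20 [505.5  58.3 297.1] [499.3  49.9] [509.7  64.8] [513.   54.9]
scene 305 8 [503.6  59.1 309. ] [502.5  57.6] [507.   61.9] [501.6  67.6]
scene 315 28 [500.2  61.3 320.8] [497.1  48.7] [511.9  65.6] [507.5  56.6]
scene 325 18 [500.3  60.7 327.7] [497.9  51.7] [510.   65.6] [507.5  56.6]
cup 200 [ 472.  -122.5  160.2] [529.6 -65.6 168.9] [500.1 -93.7  26.3]
wrist 225 22 [503.7  66.8 231.4] [494.4  60.3] [516.2  68.9] [505.5  56.4]
wrist 235 40 [504.8  67.3 240.8] [494.6  60.5] [515.7  68.8] [505.5  56.5]
wrist 245 49 [503.4  67.1 250.9] [494.1  59.6] [516.6  68.7] [505.5  56.4]
wrist 255 49 [504.3  66.8 257.9] [494.4  60.4] [516.4  68.6] [505.6  56.3]
wrist 265 60 [504.4  66.8 270.4] [494.1  58.8] [515.9  68.9] [505.7  56.3]
wrist 275 67 [503.5  66.5 280.5] [494.4  52. ] [516.6  68.7] [505.7  56.2]
wrist 285 341 [504.5  61.9 291.9] [494.1  50.1] [516.9  68.8] [506.2  52.6]
wrist 295 6 [505.5  60.2 297. ] [503.9  59.7] [507.3  60.5] [506.3  51.3]
wrist 315 66 [504.7  65.2 321.8] [497.2  59.5] [514.   66.4] [505.7  57.1]
wrist 325 102 [504.4  65.  330. ] [496.9  58.8] [513.6  66.4] [505.7  57. ]
cup 50 [ 505.7 -116.5  160.1] [526.  -97.2 165.2] [499.1 -91.9  25.6]
```

Emit:
arm_command:
  motion:
    - {"offset": [-0.049, -0.0092, 0], "spin": 0}
    - {"offset": [-0.049, -0.0092, 0], "spin": 0}
    - {"offset": [-0.049, -0.0093, 0], "spin": 0}
    - {"offset": [0, 0, 0], "spin": 0}
    - {"offset": [0, 0, 0.04], "spin": 0}

```text
time_s: 7.75
ee_pos: [501.2, -91.9, 315.9]
ee_rot: [179.7, 0.1, 98.0]
force: [-0.4, -0.6, -0.8]
gripper_width: 17.7
gripper_force: 25.0
```

```bash
python3 look.py w4 x=0
python3 - <<'E'
from h import *
np.set_printoptions(precision=1,suppress=True)
c=cam('scene');m=c[0];I,D=env.grab_frame('scene');v,u=np.mgrid[:384,:512];d=np.stack([(u-m['cx'])/m['fx'],(v-m['cy'])/m['fy'],np.ones(D.shape)],-1)
Q=((d*D[...,None])@c[1].T+c[2]).reshape(-1,3)
k=(abs(Q[:,0]-500)<24)&(abs(Q[:,1]+92)<24)&(Q[:,2]>205)&(Q[:,2]<245);q=Q[k];print(len(q),q.min(0),q.max(0))
k=(abs(Q[:,0]-500)<45)&(abs(Q[:,1]+92)<45)&(Q[:,2]>160)&(Q[:,2]<170);q=Q[k];print(len(q),q.min(0),q.max(0))
E
```

```text
7.8 [497.3 -90.7 308.6] [-179.5   -0.2   98. ] [-3.7  1.4 -5.5] 17.71634668707813
153 [ 485.3 -100.7  205.9] [506.2 -78.2 244.9]
163 [ 472.3 -123.7  160.1] [529.4 -65.3 169. ]
```

Emit:
arm_command:
  motion:
    - {"offset": [0, 0, 0], "spin": 0}
    - {"offset": [0, 0, 0], "spin": 0}

```text
time_s: 8.1
ee_pos: [500.7, -91.3, 316.3]
ee_rot: [179.9, 0.0, 98.1]
force: [0.2, -0.0, -1.1]
gripper_width: 17.7
gripper_force: 25.0
```

Run:
```python
from h import *
for i in range(2):
    s=env.state();print(s['time_s'],s['ee_pos'],s['ee_rot'],s['force'],s['qpos'],s['qvel']); env.grab_frame('side') if i==0 else 0
```

```text
8.1 [500.65519396 -91.31207391 316.32451676] [1.79864275e+02 4.57620251e-02 9.80686183e+01] [ 0.21245756 -0.03275023 -1.08047803] [-1.16328090e+01  9.64141179e+00  8.87458598e+01  2.70212646e-03
  8.14695214e+01 -1.97018790e+01] [-0.19248949 -0.15640138  0.08680438 -0.0386375  -0.29099301 -0.0116774 ]
8.15 [500.62513109 -91.38007741 316.2983301 ] [1.79859249e+02 4.72039248e-02 9.80601167e+01] [-1.00828941  0.058046   -0.13030486] [-1.16412055e+01  9.63750510e+00  8.87543935e+01  3.04254204e-03
  8.14596766e+01 -1.97018281e+01] [-0.15132697 -0.03414307  0.30026206 -0.11250497 -0.17307308  0.0093015 ]
```

Emit:
arm_command:
  motion:
    - {"offset": [0, 0, 0.02], "spin": 0}
    - {"offset": [0, 0, 0.025], "spin": 0}
    - {"offset": [0, 0, 0.025], "spin": 0}
    - {"offset": [0, 0, 0.009], "spin": 0}
    - {"offset": [0, 0, 0], "spin": 0}

```text
time_s: 8.78
ee_pos: [500.2, -91.7, 236.3]
ee_rot: [180.0, 0.0, 98.0]
force: [-0.2, 0.4, 0.6]
gripper_width: 17.5
gripper_force: 25.0
```

Emit:
arm_command:
  motion:
    - {"offset": [0, 0, 0.002], "spin": 0}
    - {"offset": [0, 0, 0], "spin": 0}
    - {"offset": [0, 0, 0], "spin": 0}

```text
time_s: 9.15
ee_pos: [500.1, -91.8, 234.4]
ee_rot: [179.9, 0.0, 98.0]
force: [0.0, 0.3, -0.1]
gripper_width: 17.2
gripper_force: 25.0
```

Emit:
arm_command:
  motion:
    - {"offset": [0, 0, 0.0015], "spin": 0}
    - {"offset": [0, 0, 0], "spin": 0}
    - {"offset": [0, 0, 0], "spin": 0}

```text
time_s: 9.52
ee_pos: [500.3, -91.8, 234.0]
ee_rot: [179.9, 0.0, 98.0]
force: [-1.1, -0.4, 6.6]
gripper_width: 17.6
gripper_force: 25.0
```

Contact with the cup floor reads 6.6 N. Next comes up to the mouth and down again.

Emit:
arm_command:
  motion:
    - {"offset": [0, 0, -0.018], "spin": 0}
    - {"offset": [0, 0, -0.02], "spin": 0}
    - {"offset": [0, 0, -0.017], "spin": 0}
    - {"offset": [0, 0, 0], "spin": 0}
    - {"offset": [0, 0, 0], "spin": 0}

```text
time_s: 10.15
ee_pos: [499.5, -91.7, 286.7]
ee_rot: [-179.9, -0.0, 98.0]
force: [-0.5, 0.3, -0.5]
gripper_width: 17.3
gripper_force: 25.0
```

Emit:
arm_command:
  motion:
    - {"offset": [0, 0, 0.018], "spin": 0}
    - {"offset": [0, 0, 0.02], "spin": 0}
    - {"offset": [0, 0, 0.015], "spin": 0}
    - {"offset": [0, 0, 0.002], "spin": 0}
    - {"offset": [0, 0, 0], "spin": 0}

```text
time_s: 10.78
ee_pos: [499.6, -91.7, 232.4]
ee_rot: [-180.0, -0.0, 98.0]
force: [-0.7, 0.8, 2.3]
gripper_width: 17.7
gripper_force: 25.0
```

Emit:
arm_command:
  motion:
    - {"offset": [0, 0, 0], "spin": 0}
    - {"offset": [0, 0, 0], "spin": 0}

```text
time_s: 11.02
ee_pos: [499.6, -91.7, 232.4]
ee_rot: [-180.0, 0.0, 98.0]
force: [-2.1, -0.5, 2.9]
gripper_width: 18.0
gripper_force: 25.0
```

Run:
```python
from h import *
from scipy.optimize import least_squares
np.set_printoptions(precision=1,suppress=True)
def circ(q):
    f=lambda p:np.hypot(q[:,0]-p[0],q[:,1]-p[1])-p[2]
    return least_squares(f,[*q[:,:2].mean(0),19],loss='soft_l1',f_scale=1).x
D=np.load('pics/s3.npy')
c=cam('scene');m=c[0];v,u=np.mgrid[:384,:512];d=np.stack([(u-m['cx'])/m['fx'],(v-m['cy'])/m['fy'],np.ones(D.shape)],-1)
Q=((d*D[...,None])@c[1].T+c[2]).reshape(-1,3)
for a,b in ((158,167),(160,166)):
    k=(abs(Q[:,0]-508)<30)&(abs(Q[:,1]-57)<30)&(Q[:,2]>a)&(Q[:,2]<b);q=Q[k];print(len(q),q.min(0),q.max(0),circ(q))
k=(abs(Q[:,0]-508)<30)&(abs(Q[:,1]-57)<30)&(Q[:,2]>115)&(Q[:,2]<150);q=Q[k];print('body',len(q),q.min(0),q.max(0))
```

```text
137 [487.7  36.6 158.1] [529.3  77.7 166.3] [507.7  57.3  18.8]
114 [487.7  36.6 160. ] [529.3  77.7 165.4] [507.9  57.2  18.7]
body 305 [487.5  39.  115.1] [528.2  78.5 150. ]
```

Emit:
arm_command:
  motion:
    - {"offset": [0, 0, -0.03], "spin": 0}
    - {"offset": [0, 0, -0.045], "spin": 0}
    - {"offset": [0, 0, -0.045], "spin": 0}
    - {"offset": [0, 0, 0], "spin": 0}

```text
time_s: 11.52
ee_pos: [501.7, -92.0, 355.6]
ee_rot: [179.6, 0.2, 98.0]
force: [0.9, -0.2, -1.7]
gripper_width: 17.6
gripper_force: 25.0
```

Emit:
arm_command:
  motion:
    - {"offset": [0.049, 0.0095, 0], "spin": 0}
    - {"offset": [0.049, 0.0095, 0], "spin": 0}
    - {"offset": [0.05, 0.0096, 0], "spin": 0}
    - {"offset": [0, 0, 0.03], "spin": 0}
    - {"offset": [0, 0, 0], "spin": 0}

```text
time_s: 12.15
ee_pos: [505.9, 59.2, 318.9]
ee_rot: [-179.6, -0.0, 98.1]
force: [0.4, 0.3, -0.1]
gripper_width: 17.6
gripper_force: 25.0
```

Emit:
arm_command:
  motion:
    - {"offset": [0, 0, 0], "spin": 0}
    - {"offset": [0, 0, 0], "spin": 0}

```text
time_s: 12.4
ee_pos: [508.1, 58.3, 323.2]
ee_rot: [179.9, 0.0, 98.0]
force: [-0.1, -0.9, -0.5]
gripper_width: 17.9
gripper_force: 25.0
```

```bash
python3 look.py w5 x=0
python3 - <<'E'
from h import *
from scipy.optimize import least_squares
np.set_printoptions(precision=1,suppress=True)
def circ(q,r0):
    f=lambda p:np.hypot(q[:,0]-p[0],q[:,1]-p[1])-r0
    return least_squares(f,[*q[:,:2].mean(0)],loss='soft_l1',f_scale=1).x
I,D0=env.grab_frame('scene')
for n,D in (('scene',D0),('wrist',np.load('pics/w5.npy'))):
    c=cam(n);m=c[0];v,u=np.mgrid[:384,:512];d=np.stack([(u-m['cx'])/m['fx'],(v-m['cy'])/m['fy'],np.ones(D.shape)],-1)
    Q=((d*D[...,None])@c[1].T+c[2]).reshape(-1,3)
    k=(abs(Q[:,0]-508)<30)&(abs(Q[:,1]-57)<30);q=Q[k&(Q[:,2]>158)&(Q[:,2]<167)];print(n,'holder',len(q),q.min(0),q.max(0),circ(q,18.8))
    for a in (200,220,240):
        q=Q[k&(Q[:,2]>a)&(Q[:,2]<a+20)];print('brush',a,len(q),circ(q,12),q.min(0))
E
```

```text
12.45 [508.   58.3 323.2] [179.9   0.   98. ] [ 0.8  0.4 -1.4] 17.251894434334627
scene holder 128 [487.2  37.3 158. ] [528.8  77.3 165.6] [507.8  57.5]
brush 200 75 [509.7  56.4] [495.6  48.8 200.7]
brush 220 76 [509.6  56.2] [496.4  48.1 220. ]
brush 240 90 [509.6  56.2] [496.1  48.5 240. ]
wrist holder 239 [488.   41.3 158.1] [528.5  78.5 164.8] [508.1  58.1]
brush 200 91 [507.5  57.2] [496.   60.4 200.7]
brush 220 102 [507.7  57.2] [496.   59.5 221.8]
brush 240 219 [507.6  56.8] [496.   50.  242.1]
```

Emit:
arm_command:
  motion:
    - {"offset": [0.001, 0, 0.02], "spin": 0}
    - {"offset": [0, 0, 0.02], "spin": 0}
    - {"offset": [0, 0, 0.025], "spin": 0}
    - {"offset": [0, 0, 0.02], "spin": 0}
    - {"offset": [0, 0, 0], "spin": 0}

```text
time_s: 13.12
ee_pos: [506.7, 59.5, 236.6]
ee_rot: [-179.9, -0.0, 98.0]
force: [-0.3, 0.2, -1.4]
gripper_width: 17.6
gripper_force: 25.0
```

Emit:
arm_command:
  motion:
    - {"offset": [0, 0, 0.002], "spin": 0}
    - {"offset": [0, 0, 0], "spin": 0}
    - {"offset": [0, 0, 0], "spin": 0}

```text
time_s: 13.5
ee_pos: [507.7, 59.8, 236.1]
ee_rot: [179.9, 0.0, 98.0]
force: [-0.4, -1.4, -0.1]
gripper_width: 17.4
gripper_force: 25.0
```

Emit:
arm_command:
  motion:
    - {"offset": [0, 0, 0.002], "spin": 0}
    - {"offset": [0, 0, 0], "spin": 0}
    - {"offset": [0, 0, 0], "spin": 0}

```text
time_s: 13.88
ee_pos: [507.4, 59.8, 233.4]
ee_rot: [180.0, 0.0, 98.0]
force: [0.3, 0.3, -0.7]
gripper_width: 17.8
gripper_force: 25.0
```

Emit:
arm_command:
  motion:
    - {"offset": [0, 0, 0], "spin": 0}
    - {"offset": [0, 0, 0], "spin": 0}
    - {"offset": [0, 0, 0], "spin": 0}
    - {"offset": [0, 0, 0], "spin": 0}
  jaw: 0.06

```text
time_s: 14.38
ee_pos: [507.4, 59.8, 233.4]
ee_rot: [180.0, 0.0, 98.0]
force: [0.1, 0.5, -1.0]
gripper_width: 54.8
gripper_force: 0.0
```

Emit:
arm_command:
  motion:
    - {"offset": [0, 0, -0.03], "spin": 0}
    - {"offset": [0, 0, -0.05], "spin": 0}
    - {"offset": [0, 0, -0.05], "spin": 0}
    - {"offset": [-0.05, 0, 0], "spin": 0}
    - {"offset": [0, 0, 0], "spin": 0}

```text
time_s: 15.0
ee_pos: [514.7, 8.3, 363.8]
ee_rot: [179.9, 0.1, 97.8]
force: [0.2, 1.0, -0.5]
gripper_width: 60.1
gripper_force: 0.0
```

```bash
python3 look.py w6
python3 - <<'E'
from h import *
np.set_printoptions(precision=1,suppress=True)
I,D=env.grab_frame('scene');np.save('pics/s6.npy',D);cv2.imwrite('pics/s6.png',I);J,_=env.grab_frame('side')
for n in ('scene','side'):
    c=cam(n)
    for t,z in {'lever_hinge':136,'lever_bar':247,'catch_hinge':152,'catch_peg':200}.items():
        for o in env.pinpoint(n,t)[:1]:
            print(n,t,round(o['score'],2),atz(c,*o['location'],z))
cv2.imwrite('pics/v6.png',np.hstack([cv2.resize(I[90:290,140:340],(400,400)),cv2.resize(J[120:270,230:380],(400,400))]))
E
```

```text
15.05 [514.4   9.6 363.3] [-180.    -0.    97.9] [-0.4  1.2 -0.5] 60.30227394418376
cup_floor 0.78 [243. 229.] [504.8 -90.  111. ]
lever_hinge 0.9 [233. 289.] [ 502.5 -188.2  136. ]
lever_hinge 0.3 [256. 141.] [506.7  56.4 136. ]
catch_hinge 0.74 [255. 138.] [505.1  60.2 152. ]
holder_floor 0.95 [255. 139.] [505.1  57.5 112. ]
holder 0.73 [258. 136.] [509.3  60.9  98. ]
brush 0.73 [257. 140.] [509.   56.8 112. ]
station 0.7 [234. 277.] [ 500.4 -190.1   98. ]
scene lever_hinge 0.66 [ 506.6 -191.4  136. ]
scene lever_bar 0.82 [ 543.8 -193.2  247. ]
scene catch_hinge 0.94 [ 515.2 -234.4  152. ]
scene catch_peg 0.72 [ 479.9 -189.6  200. ]
side lever_hinge 0.59 [ 495. -203.  136.]
side lever_bar 0.59 [ 556.  -184.2  247. ]
side catch_hinge 0.56 [ 524.6 -225.   152. ]
side catch_peg 0.6 [ 489.5 -183.5  200. ]
```

View pics/v6.png

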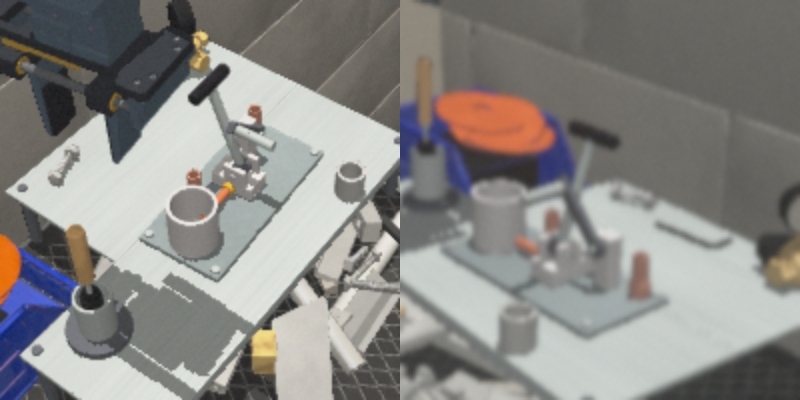

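The brush stands in its holder again at crop (95,290), released. The bar is at (208,85) and the peg at (258,138). Next I take the bar and peg from the depth.

Run:
```python
from h import *
np.set_printoptions(precision=1,suppress=True)
D=np.load('pics/s6.npy');c=cam('scene');m=c[0];v,u=np.mgrid[:384,:512];d=np.stack([(u-m['cx'])/m['fx'],(v-m['cy'])/m['fy'],np.ones(D.shape)],-1)
Q=((d*D[...,None])@c[1].T+c[2]).reshape(-1,3)
k=(Q[:,0]>430)&(Q[:,0]<600)&(Q[:,1]>-270)&(Q[:,1]<-135)
q=Q[k&(Q[:,2]>240)&(Q[:,2]<262)&(Q[:,1]>-240)];print('bar',len(q),q.min(0),q.max(0),q.mean(0))
a=np.cov(q[:,:2].T);w,e=np.linalg.eigh(a);print(e[:,1],np.degrees(np.arctan2(-e[0,1],e[1,1])))
q=Q[k&(Q[:,2]>188)&(Q[:,2]<215)&(Q[:,0]<520)];print('peg',len(q),q.min(0),q.max(0),q.mean(0))
w,e=np.linalg.eigh(np.cov(q[:,:2].T));print(e[:,1])
for x in range(440,540,10):
    r=q[(q[:,0]>=x)&(q[:,0]<x+10)]
    if len(r):print(x,len(r),r.min(0),r.max(0))
```

```text
bar 183 [ 536.7 -220.6  240.5] [ 555.2 -156.7  257.6] [ 543.8 -185.4  251.7]
[-0.  1.] 2.022121678816046
peg 151 [ 460.  -209.9  188.5] [ 518.7 -177.5  213.5] [ 490.1 -187.3  203.7]
[-1. -0.]
450 1 [ 460.  -191.7  206.3] [ 460.  -191.7  206.3]
460 28 [ 460.4 -193.1  197.2] [ 469.6 -184.9  207.9]
470 22 [ 470.5 -193.9  198.7] [ 479.9 -183.9  208.5]
480 22 [ 480.7 -193.3  197.7] [ 489.7 -183.8  208.1]
490 22 [ 490.9 -196.1  200.1] [ 499.5 -182.6  207.1]
500 34 [ 500.2 -207.3  188.9] [ 510.  -178.2  213.5]
510 22 [ 510.5 -209.9  188.5] [ 518.7 -177.5  211.5]
```

Emit:
arm_command:
  motion:
    - {"offset": [0, 0, 0], "spin": 0.103}
    - {"offset": [-0.0413, -0.0105, 0], "spin": 0}
    - {"offset": [-0.0413, -0.0105, 0], "spin": 0}
    - {"offset": [-0.0413, -0.0105, 0], "spin": 0}
    - {"offset": [-0.0412, -0.0107, 0], "spin": 0}
  jaw: 0

```text
time_s: 16.62
ee_pos: [478.0, -157.5, 363.6]
ee_rot: [180.0, 0.0, 92.1]
force: [-0.6, 0.3, 0.5]
gripper_width: 12.7
gripper_force: 0.0
```

Emit:
arm_command:
  motion:
    - {"offset": [0, 0, 0.05], "spin": 0}
    - {"offset": [0, 0, 0.05], "spin": 0}
    - {"offset": [0, 0, 0.035], "spin": 0}
    - {"offset": [0, 0, 0], "spin": 0}
    - {"offset": [0, 0, 0], "spin": 0}

```text
time_s: 17.25
ee_pos: [479.3, -156.6, 230.0]
ee_rot: [179.9, 0.1, 92.1]
force: [0.8, 0.4, 0.3]
gripper_width: 1.0
gripper_force: 0.0
```

Emit:
arm_command:
  motion:
    - {"offset": [0, 0, 0.024], "spin": 0}
    - {"offset": [-0.006, 0, 0], "spin": 0}
    - {"offset": [-0.01, 0, 0], "spin": 0}
    - {"offset": [-0.01, 0, 0], "spin": 0}
    - {"offset": [-0.01, 0, 0], "spin": 0}

```text
time_s: 17.88
ee_pos: [480.0, -193.4, 205.2]
ee_rot: [179.9, 0.1, 92.1]
force: [0.3, -0.1, -0.2]
gripper_width: 0.4
gripper_force: 0.2
```

Run:
```python
from h import *
np.set_printoptions(precision=1,suppress=True)
c=cam('scene')
I,D=env.grab_frame('scene');o=env.pinpoint('scene','catch_peg');print([(x['score'],x['location'],atz(c,*x['location'],215)) for x in o[:2]]);s=env.state();print(s['ee_pos'],s['force'])
J,_=env.grab_frame('side');cv2.imwrite('pics/v7.png',np.hstack([cv2.resize(I[90:240,190:340],(400,400),interpolation=cv2.INTER_CUBIC),cv2.resize(J[120:270,230:380],(400,400))]))
```

```text
[]
[ 479.9 -193.6  204.7] [ 0.5  0.8 -0.4]
```

View pics/v7.png

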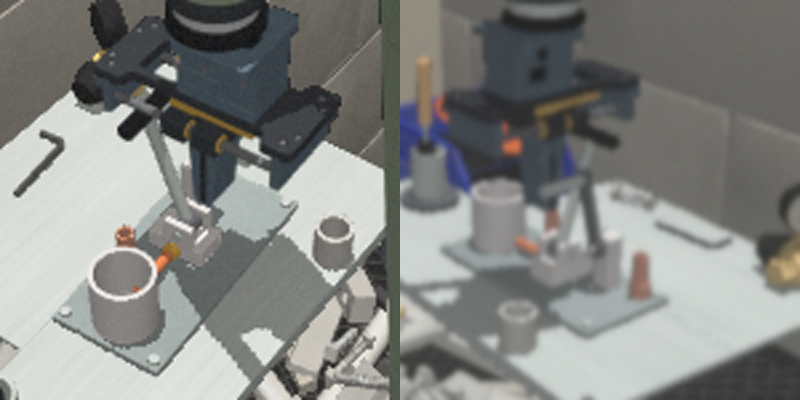

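The side view shows the catch arm at (585,215) swung most of the way to upright, with the fingers on its left. I keep pushing.

Emit:
arm_command:
  motion:
    - {"offset": [-0.01, 0, 0], "spin": 0}
    - {"offset": [-0.01, 0, 0], "spin": 0}
    - {"offset": [-0.01, 0, 0], "spin": 0}
    - {"offset": [-0.015, 0, 0], "spin": 0}
    - {"offset": [0, 0, 0], "spin": 0}

```text
time_s: 18.65
ee_pos: [481.4, -238.4, 204.3]
ee_rot: [180.0, 0.0, 92.0]
force: [-0.6, 0.5, -0.7]
gripper_width: 0.5
gripper_force: 0.0
```

Emit:
arm_command:
  motion:
    - {"offset": [0.02, 0, -0.02], "spin": 0}
    - {"offset": [0.02, 0, -0.05], "spin": 0}
    - {"offset": [0, 0, -0.05], "spin": 0}
    - {"offset": [0, 0, 0], "spin": 0}

```text
time_s: 19.15
ee_pos: [481.5, -197.5, 328.8]
ee_rot: [179.5, 0.2, 92.2]
force: [0.2, 0.0, 0.5]
gripper_width: 0.2
gripper_force: 0.0
```

Run:
```python
from h import *
np.set_printoptions(precision=1,suppress=True)
s=env.state();print(s['time_s'],s['ee_pos'],s['force'])
I,D=env.grab_frame('scene')
J,_=env.grab_frame('side')
for n in('scene','side'):
    c=cam(n)
    for t,z in {'lever_bar':247,'catch_peg':200}.items():
        for o in env.pinpoint(n,t)[:1]: print(n,t,round(o['score'],2),atz(c,*o['location'],z))
cv2.imwrite('pics/v8.png',np.hstack([cv2.resize(I[90:240,190:340],(400,400),interpolation=cv2.INTER_CUBIC),cv2.resize(J[120:270,230:380],(400,400))]))
c=cam('scene');m=c[0];v,u=np.mgrid[:384,:512];d=np.stack([(u-m['cx'])/m['fx'],(v-m['cy'])/m['fy'],np.ones(D.shape)],-1)
Q=((d*D[...,None])@c[1].T+c[2]).reshape(-1,3)
k=(Q[:,0]>430)&(Q[:,0]<600)&(Q[:,1]>-310)&(Q[:,1]<-135)
q=Q[k&(Q[:,2]>240)&(Q[:,2]<262)&(Q[:,1]>-240)];print('bar',len(q),q.min(0),q.max(0))
q=Q[k&(Q[:,2]>188)&(Q[:,2]<215)&(Q[:,0]<500)];print('peg',len(q),q.min(0),q.max(0))
```

```text
19.15 [ 481.5 -197.5  328.8] [0.2 0.  0.5]
scene lever_bar 0.88 [ 539.8 -189.4  247. ]
scene catch_peg 0.56 [ 488.  -286.6  200. ]
side lever_bar 0.67 [ 567.6 -183.1  247. ]
side catch_peg 0.62 [ 485.2 -291.7  200. ]
bar 182 [ 537.5 -220.5  240.1] [ 555.  -157.1  256.9]
peg 79 [ 465.9 -293.4  193.3] [ 499.9 -279.8  206.7]
```

View pics/v8.png

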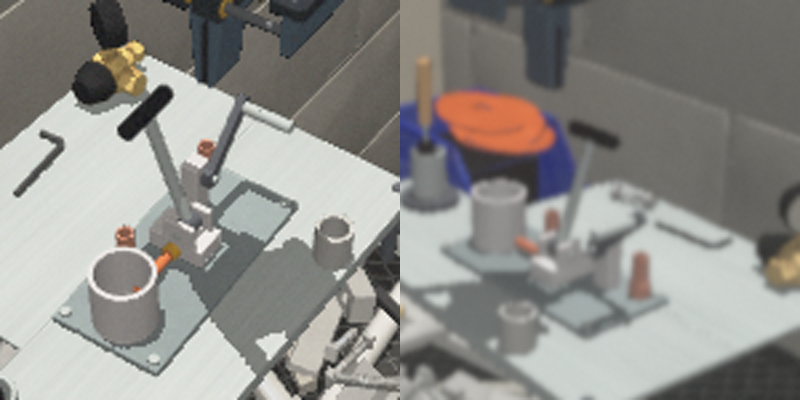

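The catch now leans right: its arm is at (225,140) in the left crop and the peg at about y -287 mm. The lever is free, so I go to the bar's left part, beside the shank.

Emit:
arm_command:
  motion:
    - {"offset": [0.0156, 0.032, 0], "spin": 0}
    - {"offset": [0.0157, 0.0322, 0], "spin": 0}
    - {"offset": [0, 0, 0], "spin": 0}
    - {"offset": [0, 0, 0], "spin": 0}
    - {"offset": [0, 0, 0], "spin": 0}
  jaw: 0.06

```text
time_s: 20.08
ee_pos: [542.0, -164.0, 324.3]
ee_rot: [-180.0, 0.0, 92.1]
force: [-1.0, -0.3, 0.9]
gripper_width: 47.3
gripper_force: 0.0
```

Emit:
arm_command:
  motion:
    - {"offset": [0, 0, 0.04], "spin": 0}
    - {"offset": [0, 0, 0.04], "spin": 0}
    - {"offset": [0, 0, 0], "spin": 0}
    - {"offset": [0, 0, 0], "spin": 0}

```text
time_s: 20.58
ee_pos: [543.4, -164.1, 246.3]
ee_rot: [179.8, 0.1, 92.1]
force: [0.2, -0.1, 1.3]
gripper_width: 60.1
gripper_force: 0.0
```

Position is good. I go 2 mm lower and close.

Emit:
arm_command:
  motion:
    - {"offset": [0, 0.001, 0.002], "spin": 0}
    - {"offset": [0, 0, 0], "spin": 0}
    - {"offset": [0, 0, 0], "spin": 0}
    - {"offset": [0, 0, 0], "spin": 0}
    - {"offset": [0, 0, 0], "spin": 0}
  jaw: 0
  newtons: 25

```text
time_s: 21.2
ee_pos: [544.6, -163.5, 242.7]
ee_rot: [179.9, 0.0, 92.1]
force: [2.2, -0.3, 0.6]
gripper_width: 15.1
gripper_force: 25.0
```

Emit:
arm_command:
  motion:
    - {"offset": [0, -0.0171, -0.0048], "spin": 0}
    - {"offset": [0, -0.0175, -0.0023], "spin": 0}
    - {"offset": [0, -0.0177, 0.0005], "spin": 0}
    - {"offset": [0, 0, 0], "spin": 0}

```text
time_s: 21.7
ee_pos: [493.3, -166.0, 251.2]
ee_rot: [179.6, 0.1, 92.1]
force: [4.3, -0.1, 6.8]
gripper_width: 15.0
gripper_force: 25.0
```

Emit:
arm_command:
  motion:
    - {"offset": [0, -0.0174, 0.0031], "spin": 0}
    - {"offset": [0, -0.0168, 0.0056], "spin": 0}
    - {"offset": [0, -0.0157, 0.0081], "spin": 0}
    - {"offset": [0, 0, 0], "spin": 0}
    - {"offset": [0, 0, 0], "spin": 0}

```text
time_s: 22.32
ee_pos: [443.7, -167.9, 233.7]
ee_rot: [179.7, 0.1, 92.1]
force: [2.8, -0.2, 7.1]
gripper_width: 15.0
gripper_force: 25.0
```

Emit:
arm_command:
  motion:
    - {"offset": [0, -0.003, 0.002], "spin": 0}
    - {"offset": [0, 0, 0], "spin": 0}
    - {"offset": [0, 0, 0], "spin": 0}

```text
time_s: 22.7
ee_pos: [443.0, -168.0, 233.2]
ee_rot: [179.4, 0.1, 92.1]
force: [6.3, 2.0, 11.2]
gripper_width: 15.3
gripper_force: 25.0
```

Emit:
arm_command:
  motion:
    - {"offset": [0, -0.003, 0.002], "spin": 0}
    - {"offset": [0, 0, 0], "spin": 0}
    - {"offset": [0, 0, 0], "spin": 0}

```text
time_s: 23.08
ee_pos: [442.6, -168.1, 232.9]
ee_rot: [179.0, 0.2, 92.1]
force: [10.4, 4.6, 16.1]
gripper_width: 15.1
gripper_force: 25.0
```

Emit:
arm_command:
  motion:
    - {"offset": [0, 0, -0.002], "spin": 0}
    - {"offset": [0, 0, 0], "spin": 0}
    - {"offset": [0, 0, 0], "spin": 0}
    - {"offset": [0, 0, 0], "spin": 0}
  newtons: 35

```text
time_s: 23.58
ee_pos: [442.8, -168.0, 233.2]
ee_rot: [179.0, 0.1, 92.1]
force: [13.6, 1.8, 5.3]
gripper_width: 15.1
gripper_force: 35.0
```

Run:
```python
from h import *
np.set_printoptions(precision=1,suppress=True)
I,D=env.grab_frame('scene');J,_=env.grab_frame('side');s=env.state();print(s['time_s'],s['ee_pos'],s['force'],s['gripper_width'])
cv2.imwrite('pics/v9.png',np.hstack([cv2.resize(I[90:290,140:340],(400,400),interpolation=cv2.INTER_CUBIC),cv2.resize(J[110:270,230:390],(400,400))]))
```

```text
23.675 [ 442.8 -168.   233.2] [13.4  2.2  6.4] 15.173662780099937
```

View pics/v9.png

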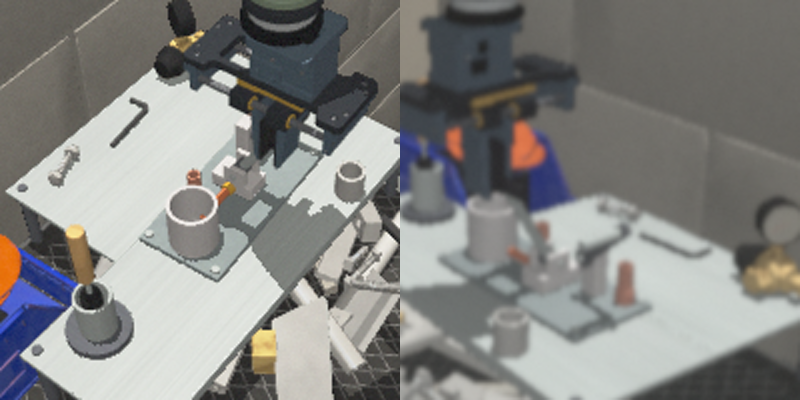

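The lever leans fully to the robot side, held in the fingers at its stop. The catch is over to the right, the brush stands in its holder, and the gas cups, bush and regulator look unmoved.

```bash
python3 -c "
from workcell import env
print(env.job_done())"
```

```text
the job is handed in; nothing more can be done
None
```

The job is handed in: I scrubbed the cup bottom–mouth–bottom, put the brush back in its holder and let go, flipped the catch right, and pulled the lever to its stop, where the gripper still holds it; the last clock reading was 23.7 s, and the gas cups, bush and regulator look unmoved.

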